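# Put the scraper away and wedge the box lid tight

### The arm

A 6-joint arm with a two-finger parallel gripper is mounted at the origin on the work surface. World frame = base frame: x ahead of the robot, y to its left, z up, the work surface at z = 0. Lengths are in m, angles in rad, forces in N, time in s.
With the tool pointing down it reaches from about 0.275 to 0.75 m from the base axis. Payload 10.2 kg.
Tool frame: the origin (TCP) lies between the finger pads; the fingertips stand 19 mm ahead of it and the grasp point (between the pads) is the TCP; z points along the fingers, y is the line along which they close (so a half turn about z gives the same grasp; the last joint's range is limited). The gripper opens to 85 mm and grips with 20 to 120 N. Pads are 22 mm wide; open, the fingers measure 114 mm over their backs; the gripper's body (76 mm by 85 mm) begins 54 mm behind the grasp point. The pads swing forward as they close: fully open they stand 13 mm farther back than shut.
Start: joints at [1.003, 0.313, 1.498, -0, 1.331, -0.223], TCP at [0.177, 0.494, 0.25] pointing down, gripper open.
Joint ranges: [-2.94, 2.94], [-0.97, 2.17], [0.19, 2.56], [-1.23, 4.37], [0.02, 3.11], [-2.88, 2.88]. Speed limits (rad/s): [2.39, 2.39, 3.01, 3.14, 3.14, 3.14].

### API

Orientations are given as a unit quaternion [w, x, y, z].
In Python, from station import r gives the robot as it stands. The module is installed in compiled form; this text tells all that it offers.
- The arm moves only by the tool step_arm, never from a script. Its argument "steps" is a list of rows, each an object with "translation": the shift along the tool's x, y, z in m, a list of three; "yaw": the turn about the tool's z in degrees. In form: [{"translation": [tx, ty, tz], "yaw": yaw}, ...]. A call has 1 to 10 rows; each row shifts and turns the commanded pose from where the row before left it, along the tool's axes as they then stand; what a row does not reach is not made up. A row lasts 1/8 s, in which the tool goes at most 62.5 mm and 10.7 degrees, less where a joint would pass 70% of its speed; a pose out of reach is approached as far as the arm can. A call is refused whole if a number of a shift passes 0.0625 or a number of a turn 10.7, either way. A call with a gripper value outside its range is refused whole. "claw" is the closure, from 0 (fully open) to 1 (shut), set as the call begins (left out, the last holds). The fingers move at their own pace and stop on an object; the grip force is fixed at half the most. Time passes only in rows, so rows that do not move let the fingers close. It gives the time, the measured TCP pose, the force, the opening and the grip force at its end, in the units of the state.
- r.get_obs(): the state, without advancing time (a new reading comes with each control period).
- r.snapshot(name): name is "scene" or "top" or "wrist"; returns a dict with "img" (400x640x3 uint8, blue, green, red), "fx", "fy", "cx", "cy" (pixels), "origin" and "rotation" of the camera in the world. Camera axes: x right, y up, looking along -z (the intrinsics and any distortion apply to the point x, -y, -z); pixel columns grow to the right and rows downward; lengths in m; the calibration is good to about 2 mm. A picture is of the moment at which its call begins. There is no depth.
- r.hand_in(): hands the job in; it is judged then, once.
The state is a dict: "t": time; "joints": joint angles; "qd": joint speeds; "effort": joint torques, N m; "tcp_pos": TCP position; "orientation": TCP orientation; "force": force on the tool from outside, world axes, zero at the start; "torque": the same for the moment, N m; "opening": finger opening in m; "finger_force": force on a finger pad.
Only numpy, scipy, OpenCV 4.12 (cv2) and the standard library are available. Lean on these libraries where they do the work, as an engineer would, in place of code of your own. Each camera call takes 0.05 s, during which the arm holds its last target. There are 200 camera calls.

### The job

Put the green scraper away flat in the wooden tool box, then fetch the box's lid, slide it narrow end first into the dovetail ways and push it gently home until it wedges tight and stays tight when you let go. Do not force it, or the thin lips of the ways will split, and do not disturb the other things on the counter.

Things in the scene. Friction and masses are not known exactly. Their poses are not given: they have to be found in the camera images.
- box: Open wooden tool box, 220 mm long (x), 160 wide (y), 69 high, fixed. Origin: centre of its underside; x runs along the ways from the mouth (robot's end, -x) to the far end, z up. Inner floor 8 mm up. Side ledges that carry the lid are 56 mm high, end walls (16 mm thick) 53; the opening between them is 188 x 100 mm. Lid home: its x along the box's x, its ends within about 17 mm of the box's ends.
- way_left: Left dovetail way: fixed dark runner on the +y ledge, 13 mm high, open at both ends. Its origin and axes are the box's, not on the runner. The ways' inner faces close in by 1 in 20 each towards the far end and lean in over the lid by 1 in 4; half-way up the gap is about 135 mm at the mouth, 124 in the middle, 113 at the far end.
- way_right: Right dovetail way (-y), as way_left. Wood moves from day to day: the gap is up to 1.6 mm wider or narrower, so the lid wedges up to 17 mm short of or past lid centre over box centre; feel for it. It may first rub on one way and drag: ease it sideways. Wedged, it stops dead. A push of 12 to 16 N along the ways then makes it stay; over about 22 N may split a way.
- lid_batten (a point): Centre of the batten across the top of the loose lid, 22 mm above the lid's underside (lying: 22 mm up; home: 78), over its middle. Batten 16 mm along x, 70 along y, 20 high; grip it across the 16 mm. Lid: 0.2 to 0.3 kg, 220 mm long, 12 thick, dovetailed edges (wider below), half-way up 135 mm wide at the rear (-x), 113 at the narrow end (+x). Lies right side up; z up. Push low on the batten.
- scraper_centre (a point): Centre of the green plastic scraper, 9 mm above its underside; 60 g, lying flat, 150 mm long (x). Handle bar 22 mm wide and 18 high from 75 mm behind this point to 30 ahead; blade 64 mm wide and 4 to 6 thick from 20 to 75 mm ahead (+x, to the blade). Put away, it lies flat on the box's floor along its length, either way round, wholly under the lid.
- salsa_jar: Glass salsa jar with wire clip lid, 94 mm across, 141 mm high; origin: centre of its underside. A bystander: leave it where it is.
- salt_shaker: Glass salt shaker, 46 mm across, 82 mm high; origin: centre of its underside. A bystander: leave it where it is.
- salsa_bowl: White bowl, 110 mm across, 45 mm high; origin: centre of its underside. A bystander: leave it where it is.
- wood_spoon: Wooden spoon lying on the counter, 200 mm long, origin at its middle. A bystander: leave it where it is.
Things that resemble listed ones, but are neither listed nor needed, are in the scene too. Of the things like the part that bears scraper_centre, leave any that is purple; of the rest the larger one is meant.

How it is judged:
On the way:
1. the scraper lies in the box, let go (z of scraper_centre in the frame of box below 0.026 m and x of scraper_centre in the frame of box between -0.04 and 0.04 m and y of scraper_centre in the frame of box between -0.05 and 0.05 m and contact force between the fingers and scraper below 0.1 N), for 0.2 s.
At the end, for the whole second after the job is handed in: The scraper lies on the box's floor (within 40 mm of its middle lengthwise). The lid lies level on the ledges (3 mm), narrow end far, straight and central, within 20 mm of the box's middle, and still presses on each way with over 6 N when let go: wedged (z of scraper_centre in the frame of box below 0.026 m and x of scraper_centre in the frame of box between -0.04 and 0.04 m and y of scraper_centre in the frame of box between -0.05 and 0.05 m and x of lid_batten in the frame of box between -0.02 and 0.02 m and y of lid_batten in the frame of box between -0.003 and 0.003 m and z of lid_batten in the frame of box between 0.075 and 0.081 m and angle between the x axis of lid_batten and the x axis of box, either way round below 0.03 rad and angle between lid_batten's own z axis and vertical below 0.02 rad and contact force between lid and way_left above 6 N and contact force between lid and way_right above 6 N); the robot touches nothing.
It fails at once if a way was split: the lid pressed on it with more than 24 N (contact force between lid and way_left above 24 N or contact force between lid and way_right above 24 N).
It fails at once if a bystander was moved by more than 20 mm (distance of any of salsa_jar, salt_shaker, salsa_bowl, wood_spoon from where it was at the start of the episode above 0.02 m).
It also fails if it takes over 72 s, if anything falls off the work surface, if the arm or the gripper's body presses on something with over 40 N, if the wrist force passes 120 N, or if a joint passes its speed limit or range.

## Working session

There is one attempt and no reset: what is moved stays moved. The work goes in short steps, Python scripts to look and compute and a tool call to move; the robot and the scene stay as the last step left them, time stands still between calls to the robot, and variables do not carry over. Pictures are saved under pics/ and viewed, at most 10 in all, crops included, and the job is handed in when it is done.

Besides the shell and the picture viewer there is one more tool, called after ">>>" as name(argument=value, ...) on one line, values as JSON. step_arm: Moves the arm, as the interface text tells. Its arguments: {"type":"object","properties":{"steps":{"type":"array","items":{"type":"object","properties":{"translation":{"type":"array","items":{"type":"number"}},"yaw":{"type":"number"}}}},"claw":{"type":"number"}},"required":["steps"]}

```bash
mkdir -p pics; cat > h.py <<'E'
import numpy as np, cv2
from station import r
from scipy.spatial.transform import Rotation as R
def ray(s,u,v):
    d=np.array([(u-s["cx"])/s["fx"],-(v-s["cy"])/s["fy"],-1.0]); return np.array(s["origin"]),np.array(s["rotation"])@d
def pt(s,u,v,z):
    o,d=ray(s,u,v); return o+d*(z-o[2])/d[2]
def st():
    o=r.get_obs(); w,x,y,z=o["orientation"]; M=R.from_quat([x,y,z,w]).as_matrix()
    print("t",round(o["t"],2),"tcp",np.round(o["tcp_pos"],4),"xax",np.round(M[:,0],3),"yax",np.round(M[:,1],3),"F",np.round(o["force"],1),"op",round(o["opening"],4)); return o,M
E
python3 - <<'E'
from h import *
st()
a=r.snapshot("top");b=r.snapshot("scene")
for n,s in(("top",a),("scene",b)):
    cv2.imwrite(f"pics/{n}0.png",s["img"]); print(n,[s[k] for k in s if k!="img"])
    np.save(f"pics/{n}0.npy",s,allow_pickle=True)
E
```

```text
t 0.0 tcp [0.1773 0.4939 0.2498] xax [-0.941  0.338  0.   ] yax [ 0.338  0.941 -0.001] F [-0.1 -1.2 -0.4] op 0.0852
top [438.94232489121873, 438.94232489121873, 323.89872348306426, 206.0599761859488, array([ 0.39218059, -0.05965805,  1.04600545]), array([-0.70069745, -0.0723572 ,  0.06042919,  0.70720283])]
scene [410.19401634579475, 410.19401634579475, 313.3298476920362, 193.6485073119482, array([ 1.29339439, -0.07904777,  0.7988245 ]), array([0.67789558, 0.2687782 , 0.25878413, 0.63344031])]
```

View pics/top0.png

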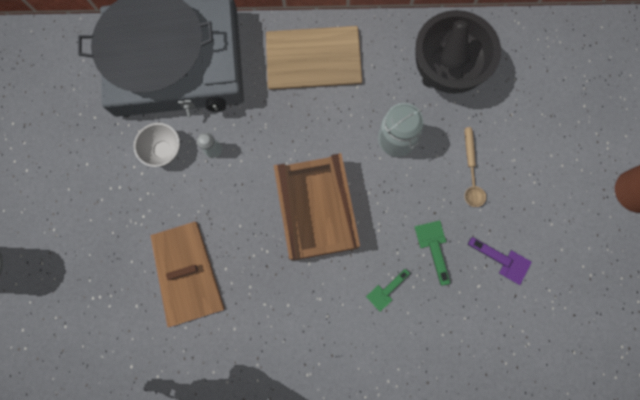

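View pics/scene0.png

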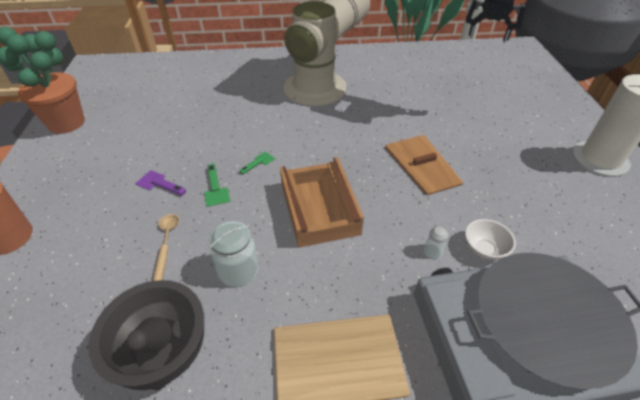

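Top view: the box is at about (317,208). The lid's centre is about (187,273), with its narrow end up the picture. The scraper-like things are a large green one at (435,250), a small green one at (388,290) and a purple one at (500,260). The large green one fits, being the larger non-purple one. I'll confirm it in a crop and measure.

```bash
sed -i 's/np.array(s\["rotation"\])@d/R.from_quat(np.roll(s["rotation"],-1)).as_matrix()@d/' h.py
cat > m.py <<'E'
from h import *
s=np.load("pics/top0.npy",allow_pickle=True).item(); im=s["img"]; hsv=cv2.cvtColor(im,cv2.COLOR_BGR2HSV)
g=cv2.inRange(hsv,(45,90,40),(85,255,255))
for c in cv2.findContours(g,0,2)[0]:
    if cv2.contourArea(c)<60: continue
    P=np.array([pt(s,u,v,0.006)[:2] for u,v in c[:,0]]).astype(np.float32)
    rc=cv2.minAreaRect(P); print("green",cv2.minAreaRect(c)[0],np.round(rc[0],4),np.round(rc[1],4),rc[2]); print(np.round(cv2.boxPoints(rc),4).tolist())
w=cv2.inRange(hsv,(3,85,40),(20,255,255)); w=cv2.morphologyEx(w,cv2.MORPH_CLOSE,np.ones((5,5)))
for c in cv2.findContours(w,0,2)[0]:
    if cv2.contourArea(c)<1500: continue
    q=cv2.approxPolyDP(cv2.convexHull(c),4,True)[:,0]; print("wood",cv2.contourArea(c))
    for u,v in q: print((int(u),int(v)),[np.round(pt(s,u,v,z)[:2],4).tolist() for z in (0,0.012,0.069)])
cv2.imwrite("pics/crop.png",np.hstack([cv2.resize(im[200:330,350:540],None,fx=2.2,fy=2.2,interpolation=2),cv2.resize(im[215:345,140:230],None,fx=2.2,fy=2.2,interpolation=2),cv2.resize(im[145:275,265:365],None,fx=2.2,fy=2.2,interpolation=2)][:1]))
a=cv2.resize(im[145:275,265:365],None,fx=4,fy=4,interpolation=2);b=cv2.resize(im[215:345,145:235],None,fx=4,fy=4,interpolation=2)
cv2.imwrite("pics/crop2.png",np.hstack([a,b]))
E
python3 m.py
```

```text
green (386.7500305175781, 289.75) [ 0.391  -0.1873] [0.0432 0.0891] 43.52092742919922
[[0.34459999203681946, -0.16990000009536743], [0.4059999883174896, -0.2345000058412552], [0.4374000132083893, -0.20469999313354492], [0.37599998712539673, -0.14010000228881836]]
green (435.6698303222656, 253.59432983398438) [ 0.4742 -0.305 ] [0.1458 0.0605] 13.250452041625977
[[0.39629998803138733, -0.2921999990940094], [0.41019999980926514, -0.35109999775886536], [0.5521000027656555, -0.31769999861717224], [0.5382000207901001, -0.2587999999523163]]
wood 4772.0
(194, 222) [[0.5555, 0.2723], [0.5536, 0.2685], [0.5447, 0.2504]]
(223, 308) [[0.3519, 0.1945], [0.3523, 0.1916], [0.3545, 0.1778]]
(168, 325) [[0.3143, 0.3214], [0.3152, 0.317], [0.3194, 0.2962]]
(151, 236) [[0.5224, 0.3749], [0.5209, 0.3699], [0.5138, 0.3463]]
wood 6376.5
(340, 154) [[0.7224, -0.0836], [0.7186, -0.0834], [0.7006, -0.0821]]
(359, 244) [[0.4984, -0.1257], [0.4972, -0.1249], [0.4914, -0.1213]]
(290, 258) [[0.4666, 0.0388], [0.4658, 0.0377], [0.4617, 0.0323]]
(275, 166) [[0.6936, 0.0775], [0.6901, 0.076], [0.6737, 0.0685]]
wood 3707.0
(356, 28) [[1.0663, -0.1306], [1.0585, -0.1298], [1.0218, -0.1259]]
(358, 54) [[0.9918, -0.1342], [0.9849, -0.1333], [0.9523, -0.1293]]
(329, 84) [[0.9094, -0.0582], [0.9035, -0.0582], [0.8753, -0.0583]]
(270, 87) [[0.9036, 0.0932], [0.8977, 0.0914], [0.8699, 0.0831]]
(268, 33) [[1.0562, 0.1008], [1.0485, 0.099], [1.0124, 0.0902]]
```

View pics/crop.png

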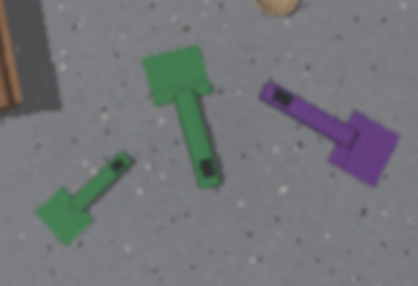

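View pics/crop2.png

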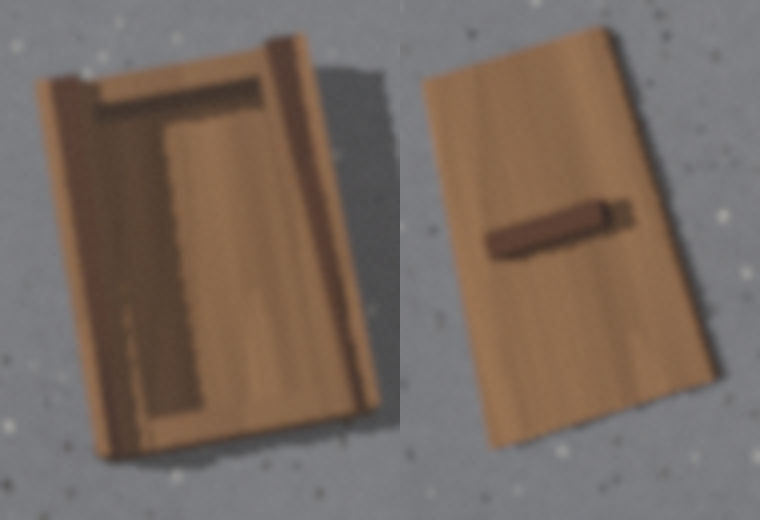

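The crop confirms the target: the large green scraper, about 146 x 60 mm measured, centre about (0.474,-0.305), yaw 13°, blade toward +x. The lid (yaw about 17.7°) has its narrow end away from the robot. The box centre is about (0.582,-0.026), yaw about 10°. I'll go above the scraper and check from near.

>>> step_arm(steps=[{"translation": [0,0,0],"yaw": -8.25},{"translation": [0,0,0],"yaw": -8.25},{"translation": [0,0,0],"yaw": -8.25},{"translation": [0,0,0],"yaw": -8.25},{"translation": [-0.0075,-0.06,0],"yaw": 0},{"translation": [-0.0075,-0.06,0],"yaw": 0},{"translation": [-0.0075,-0.06,0],"yaw": 0},{"translation": [-0.0075,-0.06,0],"yaw": 0},{"translation": [-0.0075,-0.06,0],"yaw": 0},{"translation": [-0.0075,-0.06,0],"yaw": 0}], claw=0)

```text
t: 1.35
tcp_pos: [0.3039, 0.1522, 0.2503]
orientation: [0.0, -0.116, 0.993, 0.0]
force: [1.7, 0.6, 0.5]
opening: 0.0858
finger_force: 0.0
```

>>> step_arm(steps=[{"translation": [-0.0075,-0.06,0],"yaw": 0},{"translation": [-0.0075,-0.06,0],"yaw": 0},{"translation": [-0.0075,-0.06,0],"yaw": 0},{"translation": [-0.0075,-0.06,0],"yaw": 0},{"translation": [-0.0075,-0.06,0],"yaw": 0},{"translation": [-0.0075,-0.06,0],"yaw": 0},{"translation": [-0.0075,-0.06,0],"yaw": 0},{"translation": [-0.0075,-0.06,0],"yaw": 0},{"translation": [0,0,0],"yaw": 0}])

```text
t: 2.48
tcp_pos: [0.4722, -0.3024, 0.2485]
orientation: [-0.001, -0.114, 0.994, 0.001]
force: [0.1, 1.3, -0.3]
opening: 0.0853
finger_force: 0.0
```

```bash
python3 - <<'E'
from h import *
st(); s=r.snapshot("wrist"); cv2.imwrite("pics/w1.png",s["img"]); np.save("pics/w1.npy",s,allow_pickle=True)
hsv=cv2.cvtColor(s["img"],cv2.COLOR_BGR2HSV); g=cv2.inRange(hsv,(45,90,40),(85,255,255))
for c in cv2.findContours(g,0,2)[0]:
    if cv2.contourArea(c)<300: continue
    P=np.array([pt(s,u,v,0.006)[:2] for u,v in c[:,0]]).astype(np.float32)
    rc=cv2.minAreaRect(P); print("green",cv2.boundingRect(c),np.round(rc[0],4),np.round(rc[1],4),rc[2])
E
```

```text
t 2.48 tcp [ 0.4722 -0.3024  0.2485] xax [-0.974 -0.226  0.001] yax [-0.226  0.974  0.002] F [ 0.1  1.3 -0.3] op 0.0853
green (290, 103, 55, 128) [ 0.4721 -0.3083] [0.1472 0.0635] 13.084383010864258
green (383, 80, 102, 77) [ 0.3953 -0.1989] [0.0477 0.1108] 42.90535354614258
```

View pics/w1.png

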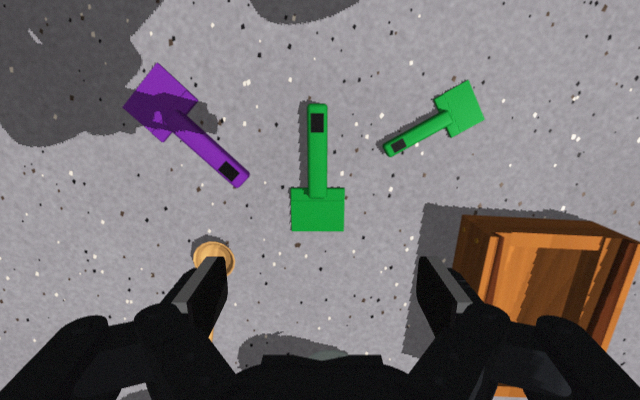

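The wrist view shows the large green scraper at (317,165), blade at the bottom. The measured 147 x 64 mm confirms it, against 111 mm for the small one. Descend and grip.

>>> step_arm(steps=[{"translation": [0,-0.0045,0.05],"yaw": 0},{"translation": [0,0,0.05],"yaw": 0},{"translation": [0,0,0.05],"yaw": 0},{"translation": [0,0,0.05],"yaw": 0},{"translation": [0,0,0.02],"yaw": 0},{"translation": [0,0,0.0075],"yaw": 0},{"translation": [0,0,0],"yaw": 0}])

```text
t: 3.4
tcp_pos: [0.4734, -0.3035, 0.0235]
orientation: [0.0, -0.116, 0.993, -0.0]
force: [-0.1, 0.4, -0.1]
opening: 0.0852
finger_force: 0.0
```

>>> step_arm(steps=[{"translation": [0,0,0],"yaw": 0},{"translation": [0,0,0],"yaw": 0},{"translation": [0,0,0],"yaw": 0},{"translation": [0,0,0],"yaw": 0},{"translation": [0,0,0],"yaw": 0},{"translation": [0,0,0],"yaw": 0},{"translation": [0,0,0],"yaw": 0}], claw=1)

```text
t: 4.28
tcp_pos: [0.4734, -0.3042, 0.0233]
orientation: [0.0, -0.115, 0.993, -0.0]
force: [-1.4, 0.0, 6.0]
opening: 0.0205
finger_force: 59.8
```

>>> step_arm(steps=[{"translation": [0,0,-0.05],"yaw": 0},{"translation": [0,0,-0.06],"yaw": 0},{"translation": [0,0,-0.06],"yaw": 0},{"translation": [0,0,-0.06],"yaw": 0},{"translation": [-0.034,0.0495,0],"yaw": 0},{"translation": [-0.034,0.0495,0],"yaw": 0},{"translation": [-0.034,0.0495,0],"yaw": 0},{"translation": [-0.034,0.0495,0],"yaw": 0},{"translation": [-0.034,0.0495,0],"yaw": 0},{"translation": [0,0,0],"yaw": 3}])

```text
t: 5.52
tcp_pos: [0.5824, -0.0202, 0.2522]
orientation: [-0.0, -0.091, 0.996, 0.0]
force: [-0.3, -0.6, 0.3]
opening: 0.0204
finger_force: 59.1
```

```bash
python3 - <<'E'
from h import *
st(); s=r.snapshot("wrist"); cv2.imwrite("pics/w2.png",s["img"]); np.save("pics/w2.npy",s,allow_pickle=True)
E
```

```text
t 5.53 tcp [ 0.5824 -0.0202  0.2522] xax [-0.983 -0.182  0.001] yax [-0.182  0.983  0.001] F [-0.3 -0.6  0.3] op 0.0204
```

View pics/w2.png

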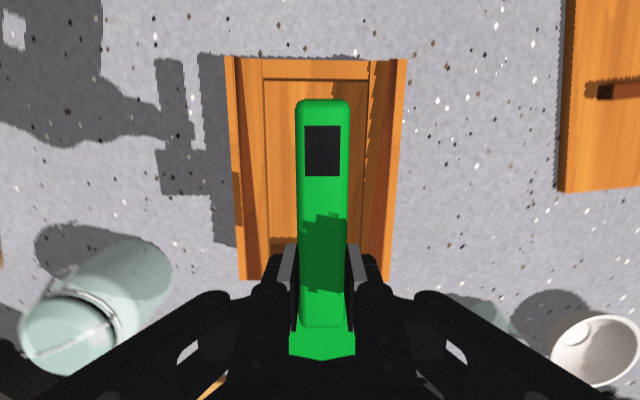

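The wrist view shows the scraper held straight. The box mouth corners are at about (226,57) and (406,58), the end-wall opening edge is at (263..368,80), and the far corners are near (240,279) and (389,279).

```bash
python3 - <<'E'
from h import *
s=np.load("pics/w2.npy",allow_pickle=True).item(); im=s["img"]
hsv=cv2.cvtColor(im,cv2.COLOR_BGR2HSV).astype(int)
# outer edges: saturated wood vs grey counter
m=(hsv[...,1]>110)&(hsv[...,0]<22)
L=[];Rr=[]
for v in range(75,230,5):
    c=np.where(m[v,215:430])[0]+215; L.append((c[0],v)); Rr.append((c[-1],v))
def fit(P,z):
    Q=np.array([pt(s,u+.5,v+.5,z)[:2] for u,v in P]); vx,vy,x0,y0=cv2.fitLine(Q.astype(np.float32),cv2.DIST_HUBER,0,.01,.01).ravel()
    d=np.array([vx,vy])*np.sign(vx); res=(Q-[x0,y0])@[-d[1],d[0]]; return np.array([x0,y0]),d,res.std()
for z in (.056,):
    a,da,ra=fit(L,z); b,db,rb=fit(Rr,z); print(z,np.degrees(np.arctan2(da[1],da[0])),np.degrees(np.arctan2(db[1],db[0])),ra,rb)
    d=da+db; d/=np.linalg.norm(d); n=np.array([-d[1],d[0]]); print("width",(b-a)@n,"mid off n",(a@n+b@n)/2)
    T=[(u,np.where(m[40:90,u])[0][0]+40) for u in range(235,400,8)]
    e,de,re=fit(T,z); 
    # mouth edge at corners (z .056) and at wall (z .053)
    c1=pt(s,226.5,57.5,z)[:2];c2=pt(s,406.5,58.5,z)[:2]; print("corners",c1,c2,(c1+c2)/2@d,"yaw mouth",np.degrees(np.arctan2(*(c2-c1)[::-1]))-90)
    mo=(c1@d+c2@d)/2; C=d*(mo+.11)+n*((a@n+b@n)/2); print("centre",C,"yaw",np.degrees(np.arctan2(d[1],d[0])))
q=[pt(s,u,80.5,.053)[:2] for u in(263,368.5)]; print("opening",np.linalg.norm(q[1]-q[0]),(q[0]+q[1])/2,np.degrees(np.arctan2(*(q[1]-q[0])[::-1]))-90)
print(T[::4],L[::6],Rr[::6])
E
```

```text
0.056 9.75657 9.583258 0.0003022008686741337 0.0002816064855570387
width 0.16555832 mid off n -0.12538499
corners [ 0.48596446 -0.12679233] [0.45690135 0.03431649] 0.4569680564414318 yaw mouth 10.225854247342355
centre [ 0.57997363 -0.02836888] yaw 9.669912
opening 0.09866709839337716 [ 0.49029913 -0.04361881] 10.518081879060134
[(235, np.int64(57)), (267, np.int64(59)), (299, np.int64(59)), (331, np.int64(60)), (363, np.int64(60)), (395, np.int64(59))] [(np.int64(225), 75), (np.int64(227), 105), (np.int64(229), 135), (np.int64(231), 165), (np.int64(234), 195), (np.int64(235), 225)] [(np.int64(405), 75), (np.int64(402), 105), (np.int64(400), 135), (np.int64(397), 165), (np.int64(395), 195), (np.int64(392), 225)]
```

>>> step_arm(steps=[{"translation": [0,-0.007,0.02],"yaw": 0},{"translation": [0,0,0.05],"yaw": 0},{"translation": [0,0,0.05],"yaw": 0},{"translation": [0,0,0.04],"yaw": 0},{"translation": [0,0,0.03],"yaw": 0},{"translation": [0,0,0.02],"yaw": 0},{"translation": [0,0,0],"yaw": 0},{"translation": [0,0,0],"yaw": 0}])

```text
t: 6.58
tcp_pos: [0.5836, -0.0313, 0.0437]
orientation: [0.001, -0.089, 0.996, -0.0]
force: [0.4, 0.1, -0.9]
opening: 0.02
finger_force: 59.1
```

>>> step_arm(steps=[{"translation": [0,0.003,0.006],"yaw": 0},{"translation": [0,0,0.005],"yaw": 0},{"translation": [0,0,0],"yaw": 0}])

```text
t: 6.95
tcp_pos: [0.5826, -0.0279, 0.0317]
orientation: [-0.0, -0.089, 0.996, 0.0]
force: [-0.7, -0.2, -0.8]
opening: 0.0204
finger_force: 59.2
```

>>> step_arm(steps=[{"translation": [0,0,0],"yaw": 0},{"translation": [0,0,0],"yaw": 0},{"translation": [0,0,0],"yaw": 0},{"translation": [0,0,0],"yaw": 0}], claw=0.55)

```text
t: 7.45
tcp_pos: [0.5827, -0.028, 0.0319]
orientation: [0.0, -0.089, 0.996, -0.0]
force: [0.6, 1.0, 0.7]
opening: 0.0386
finger_force: 0.0
```

>>> step_arm(steps=[{"translation": [0,0,-0.03],"yaw": 0},{"translation": [0,0,-0.06],"yaw": 0},{"translation": [0,0,-0.06],"yaw": 0},{"translation": [0,0,-0.06],"yaw": 0},{"translation": [0,0,0],"yaw": 10.3},{"translation": [0,0,0],"yaw": 10.3},{"translation": [0,0,0],"yaw": 10.3},{"translation": [0,0,0],"yaw": 10.3},{"translation": [0,0,0],"yaw": 10.3},{"translation": [0,0,0],"yaw": 10.3}])

```text
t: 8.7
tcp_pos: [0.5826, -0.0279, 0.2418]
orientation: [-0.0, 0.438, 0.899, -0.0]
force: [0.2, -0.6, -0.2]
opening: 0.0387
finger_force: 0.0
```

>>> step_arm(steps=[{"translation": [0,0,0],"yaw": 10.3},{"translation": [0,0,0],"yaw": 10.3},{"translation": [0.0575,-0.007,0],"yaw": 0},{"translation": [0.0575,-0.007,0],"yaw": 0},{"translation": [0.0575,-0.007,0],"yaw": 0},{"translation": [0.0575,-0.007,0],"yaw": 0},{"translation": [0.0575,-0.007,0],"yaw": 0},{"translation": [0.0575,-0.007,0],"yaw": 0},{"translation": [0,0,0],"yaw": 0}], claw=0)

```text
t: 9.82
tcp_pos: [0.4351, 0.2903, 0.2419]
orientation: [-0.0, 0.587, 0.81, 0.0]
force: [0.3, 0.5, -0.5]
opening: 0.0853
finger_force: 0.0
```

```bash
python3 - <<'E'
from h import *
st(); s=r.snapshot("wrist"); t=r.snapshot("top"); np.save("pics/w3.npy",s,allow_pickle=True)
cv2.imwrite("pics/w3.png",np.hstack([cv2.resize(s["img"],(560,350)),cv2.resize(t["img"][145:275,265:365],None,fx=2.4,fy=2.69)]))
E
```

```text
t 9.82 tcp [0.4351 0.2903 0.2419] xax [-0.311  0.95   0.   ] yax [0.95  0.311 0.   ] F [ 0.3  0.5 -0.5] op 0.0853
```

View pics/w3.png

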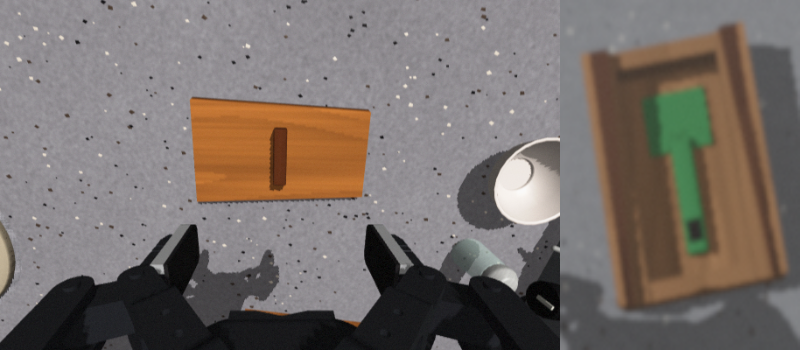

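The scraper lies in the box, and the lid with its batten is in view (batten about (279,158) in the scaled picture). Now measure batten and lid.

```bash
python3 - <<'E'
from h import *
s=np.load("pics/w3.npy",allow_pickle=True).item(); im=s["img"]
hsv=cv2.cvtColor(im,cv2.COLOR_BGR2HSV)
w=cv2.inRange(hsv,(0,90,20),(22,255,255)); w[240:]=0; w=cv2.morphologyEx(w,cv2.MORPH_CLOSE,np.ones((9,9)))
c=max(cv2.findContours(w,0,2)[0],key=cv2.contourArea)
q=cv2.approxPolyDP(cv2.convexHull(c),5,True)[:,0]; print(q.tolist())
P=np.array([pt(s,u+.5,v+.5,.006)[:2] for u,v in q]); print(np.round(P,4).tolist())
b=((hsv[...,2]<105)&(w>0)).astype(np.uint8)*255; b=cv2.morphologyEx(b,cv2.MORPH_OPEN,np.ones((3,3))); 
for k in cv2.findContours(b,0,2)[0]:
    if cv2.contourArea(k)<150: continue
    Q=np.array([pt(s,u+.5,v+.5,.032)[:2] for u,v in k[:,0]]).astype(np.float32); rc=cv2.minAreaRect(Q); print("batten",cv2.boundingRect(k),rc)
E
```

```text
[[217, 113], [421, 126], [413, 224], [226, 230]]
[[0.3091, 0.3145], [0.5221, 0.3701], [0.5579, 0.2627], [0.3494, 0.1862]]
batten (309, 146, 19, 71) ((0.43361085653305054, 0.28197813034057617), (0.018953897058963776, 0.07600000500679016), 17.563154220581055)
```

>>> step_arm(steps=[{"translation": [-0.007,-0.0035,0.05],"yaw": 0.6},{"translation": [0,0,0.05],"yaw": 0},{"translation": [0,0,0.05],"yaw": 0},{"translation": [0,0,0.04],"yaw": 0},{"translation": [0,0,0.018],"yaw": 0},{"translation": [0,0,0],"yaw": 0}])

```text
t: 10.68
tcp_pos: [0.4358, 0.2785, 0.0328]
orientation: [-0.001, 0.594, 0.805, -0.001]
force: [-0.6, -0.5, 0.2]
opening: 0.085
finger_force: 0.0
```

>>> step_arm(steps=[{"translation": [0,0,0],"yaw": 0},{"translation": [0,0,0],"yaw": 0},{"translation": [0,0,0],"yaw": 0},{"translation": [0,0,0],"yaw": 0},{"translation": [0,0,0],"yaw": 0},{"translation": [0,0,0],"yaw": 0},{"translation": [0,0,0],"yaw": 0}], claw=1)

```text
t: 11.55
tcp_pos: [0.4361, 0.28, 0.0343]
orientation: [0.0, 0.593, 0.805, 0.0]
force: [-0.5, -0.4, 6.0]
opening: 0.0144
finger_force: 60.5
```

```bash
python3 -c "
from h import *
st()"
```

```text
t 11.55 tcp [0.4361 0.28   0.0343] xax [-0.297  0.955 -0.   ] yax [0.955 0.297 0.001] F [-0.5 -0.4  6. ] op 0.0144
```

>>> step_arm(steps=[{"translation": [0,0,-0.02],"yaw": 0},{"translation": [0,0,-0.05],"yaw": 0},{"translation": [0,0,-0.05],"yaw": 0},{"translation": [-0.055,-0.005,0],"yaw": 7.2},{"translation": [-0.055,-0.005,0],"yaw": 0},{"translation": [-0.055,-0.005,0],"yaw": 0},{"translation": [-0.055,-0.005,0],"yaw": 0},{"translation": [-0.055,-0.005,0],"yaw": 0},{"translation": [-0.055,-0.005,0],"yaw": 0},{"translation": [0,0,0],"yaw": 0}])

```text
t: 12.8
tcp_pos: [0.4705, -0.0523, 0.1534]
orientation: [-0.0, 0.644, 0.765, -0.0]
force: [0.2, 0.7, -2.8]
opening: 0.0143
finger_force: 59.4
```

```bash
python3 - <<'E'
from h import *
st(); 
for n in("wrist","top","scene"):
    s=r.snapshot(n); np.save(f"pics/{n}4.npy",s,allow_pickle=True)
    if n=="wrist": a=cv2.resize(s["img"],(480,300))
    if n=="top": b=cv2.resize(s["img"][130:330,250:400],(300,400))
    if n=="scene": c=cv2.resize(s["img"][110:260,240:420],(480,300),interpolation=2)
o=np.zeros((600,780,3),np.uint8); o[:300,:480]=a;o[300:,:480]=c;o[:400,480:]=b
cv2.imwrite("pics/m4.png",o)
E
```

```text
t 12.8 tcp [ 0.4705 -0.0523  0.1534] xax [-0.17   0.985 -0.   ] yax [ 0.985  0.17  -0.001] F [ 0.2  0.7 -2.8] op 0.0143
```

View pics/m4.png

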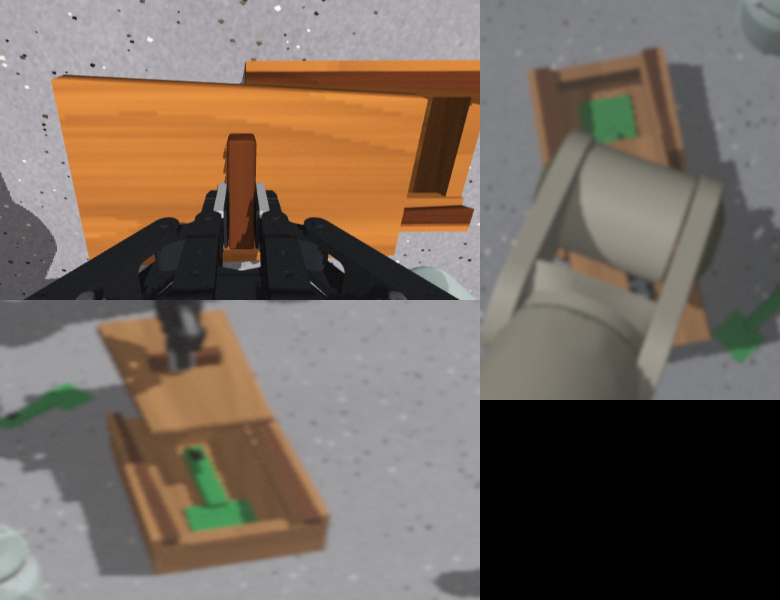

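The wrist part shows the lid's +y edge (row ~101–129), the batten's +y end at about (322,179) full-res, and the box's +y outer edge at row ~82. Compute offsets from these.

```bash
python3 - <<'E'
from h import *
s=np.load("pics/wrist4.npy",allow_pickle=True).item(); im=s["img"]; o,M=st(); tcp=o["tcp_pos"]
hsv=cv2.cvtColor(im,cv2.COLOR_BGR2HSV).astype(int); m=(hsv[...,1]>110)&(hsv[...,0]<22)
def line(T,z):
    Q=np.array([pt(s,u+.5,v,z)[:2] for u,v in T],np.float32); vx,vy,x,y=cv2.fitLine(Q,cv2.DIST_HUBER,0,.01,.01).ravel(); d=np.array([vx,vy])*np.sign(vx)
    return np.array([x,y]),d,((Q-[x,y])@[-d[1],d[0]]).std()
top=lambda u:np.where(m[:,u])[0][0]
zb=tcp[2]-.0343
p,d,e=line([(u,top(u)) for u in range(95,315,5)],zb); print("lid edge yaw",np.degrees(np.arctan2(d[1],d[0])),"+2.86 =",np.degrees(np.arctan2(d[1],d[0]))+2.862,e)
a=np.radians(np.degrees(np.arctan2(d[1],d[0]))+2.862); dl=np.array([np.cos(a),np.sin(a)]); nl=np.array([-dl[1],dl[0]])
# centreline offset relative TCP: at lid-x = rel to tcp, halfwidth .062+.0015 - x/20
rel=(p-tcp[:2]); print("lid y of TCP (edge)",(.0635-(rel@dl)/20)-rel@nl)
for v in (176,177,178,179,180): pass
col=im[165:195,322].tolist(); print([sum(c) for c in col])
b=pt(s,322,179,tcp[2]-.0343+.032)[:2]-tcp[:2]; print("batten end rel tcp along x,y lid",b@dl,b@nl)
for z in(.056,.069):
    q,d2,e2=line([(u,top(u)) for u in range(345,635,8)],z); n2=np.array([-d2[1],d2[0]]); print(z,"box edge yaw",np.degrees(np.arctan2(d2[1],d2[0])),e2,"tcp->edge dist",(q-tcp[:2])@n2)
print(top(330),top(340),[int(top(u)) for u in (95,200,310,345,500,630)])
c=pt(s,82.7,101,zb)[:2]; print("rear corner rel along lid",(c-tcp[:2])@dl)
for z in(.056,.069): c=pt(s,329,84,z)[:2]; print("mouth corner",c,"along",(c-tcp[:2])@dl)
E
```

```text
t 12.95 tcp [ 0.4702 -0.0487  0.1534] xax [-0.175  0.985  0.001] yax [ 0.985  0.175 -0.001] F [-0.2 -0.8 -3. ] op 0.0146
lid edge yaw 6.948875 +2.86 = 9.810875 0.00012940857
lid y of TCP (edge) -0.0010965288869756173
[360, 371, 368, 376, 375, 364, 387, 379, 378, 377, 367, 366, 308, 185, 142, 139, 139, 130, 136, 149, 151, 161, 191, 217, 221, 227, 231, 217, 209, 214]
batten end rel tcp along x,y lid -0.0009666041180096652 0.040004328733441695
0.056 box edge yaw 9.82067 0.00025779667 tcp->edge dist 0.0824914779058679
0.069 box edge yaw 9.820689 0.00024259283 tcp->edge dist 0.0816745670395739
81 80 [101, 106, 112, 81, 81, 80]
rear corner rel along lid -0.11214228212071736
mouth corner [0.46005457 0.03144703] along 0.0036179676670752194
mouth corner [0.45989944 0.03069931] along 0.0033376986329661015
```

>>> step_arm(steps=[{"translation": [0,-0.015,0],"yaw": 0},{"translation": [0,-0.015,0],"yaw": 0},{"translation": [0,0,0.02],"yaw": 0},{"translation": [0,0,0.02],"yaw": 0},{"translation": [0,0,0],"yaw": 0},{"translation": [0,0,0],"yaw": 0},{"translation": [0,0,0],"yaw": 0}])

```text
t: 13.82
tcp_pos: [0.4414, -0.0544, 0.1145]
orientation: [0.001, 0.642, 0.766, 0.0]
force: [0.5, 0.9, -2.6]
opening: 0.0144
finger_force: 59.4
```

```bash
cat > rel.py <<'E'
from h import *
o,M=st(); a=np.radians(9.85); d=np.array([np.cos(a),np.sin(a)]); n=np.array([-d[1],d[0]]); w=np.array([.582,-.027])-o["tcp_pos"][:2]
F=np.array(o["force"]); print("box centre ahead %.4f left %.4f"%(w@d,w@n),"F along %.1f lat %.1f z %.1f"%(F[:2]@d,F[:2]@n,F[2]),"tool y yaw",np.degrees(np.arctan2(M[1,1],M[0,1])))
E
python3 rel.py
```

```text
t 13.82 tcp [ 0.4414 -0.0544  0.1145] xax [-0.175  0.985 -0.001] yax [0.985 0.175 0.001] F [ 0.5  0.9 -2.6] op 0.0144
box centre ahead 0.1432 left 0.0029 F along 0.6 lat 0.9 z -2.6 tool y yaw 10.077147848663264
```

>>> step_arm(steps=[{"translation": [-0.0015,0,0.01],"yaw": 0.2},{"translation": [0,0,0.01],"yaw": 0},{"translation": [0,0,0.003],"yaw": 0},{"translation": [0,0,0],"yaw": 0},{"translation": [0,0,0],"yaw": 0}])

```text
t: 14.45
tcp_pos: [0.4415, -0.0561, 0.091]
orientation: [0.0, 0.644, 0.765, 0.0]
force: [0.6, 1.2, -3.5]
opening: 0.0147
finger_force: 59.4
```

```bash
python3 rel.py
```

```text
t 14.45 tcp [ 0.4415 -0.0561  0.091 ] xax [-0.171  0.985 -0.   ] yax [0.985 0.171 0.   ] F [ 0.6  1.2 -3.5] op 0.0147
box centre ahead 0.1434 left 0.0046 F along 0.8 lat 1.0 z -3.5 tool y yaw 9.84567109532752
```

>>> step_arm(steps=[{"translation": [0,0.01,0],"yaw": 0},{"translation": [0,0.01,0],"yaw": 0},{"translation": [0,0.01,0],"yaw": 0},{"translation": [0,0.01,0],"yaw": 0},{"translation": [0,0.008,0],"yaw": 0},{"translation": [0,0.007,0],"yaw": 0},{"translation": [0,0.005,0],"yaw": 0},{"translation": [0,0,0.0005],"yaw": 0},{"translation": [0,0,0],"yaw": 0}])

```text
t: 15.58
tcp_pos: [0.5002, -0.0457, 0.0902]
orientation: [-0.0, 0.644, 0.765, -0.0]
force: [0.2, 0.5, -2.9]
opening: 0.0144
finger_force: 59.4
```

```bash
python3 rel.py; python3 - <<'E'
from h import *
s=r.snapshot("wrist"); np.save("pics/w5.npy",s,allow_pickle=True)
t=r.snapshot("scene")["img"]
o=np.zeros((600,640,3),np.uint8); o[:250]=s["img"][50:300]; o[250:,:]=cv2.resize(t[130:250,230:413],(640,420),interpolation=2)[:350]
cv2.imwrite("pics/m5.png",o)
E
```

```text
t 15.57 tcp [ 0.5002 -0.0457  0.0902] xax [-0.171  0.985  0.   ] yax [ 0.985  0.171 -0.   ] F [ 0.2  0.5 -2.9] op 0.0144
box centre ahead 0.0838 left 0.0045 F along 0.3 lat 0.4 z -2.9 tool y yaw 9.84070788596553
```

View pics/m5.png

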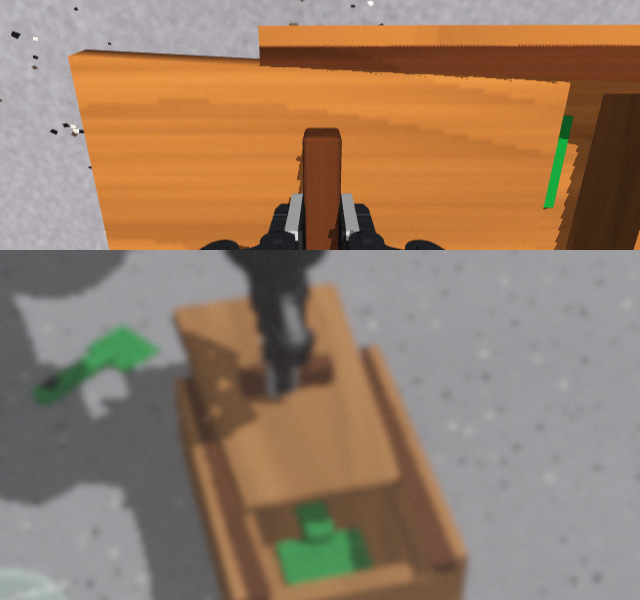

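The lid is between the ways, parallel to them and without contact. I'll go on carefully.

>>> step_arm(steps=[{"translation": [0,0.005,0],"yaw": 0},{"translation": [0,0.005,0],"yaw": 0},{"translation": [0,0.005,0],"yaw": 0},{"translation": [0,0.005,0],"yaw": 0},{"translation": [0,0.005,0],"yaw": 0},{"translation": [0,0.005,0],"yaw": 0},{"translation": [0,0.003,0],"yaw": 0},{"translation": [0,0,0],"yaw": 0}])

```text
t: 16.68
tcp_pos: [0.5333, -0.0403, 0.0903]
orientation: [0.0, 0.644, 0.765, 0.0]
force: [1.1, -3.0, -3.3]
opening: 0.0145
finger_force: 59.3
```

>>> step_arm(steps=[{"translation": [0,0.003,0],"yaw": 0},{"translation": [0,0.003,0],"yaw": 0},{"translation": [0,0.002,0],"yaw": 0},{"translation": [0,0,0],"yaw": 0}])

```text
t: 17.18
tcp_pos: [0.5408, -0.0392, 0.0902]
orientation: [0.0, 0.644, 0.765, -0.001]
force: [-1.7, -4.5, -4.5]
opening: 0.0144
finger_force: 59.3
```

```bash
python3 rel.py
```

```text
t 17.18 tcp [ 0.5408 -0.0392  0.0902] xax [-0.171  0.985 -0.001] yax [ 0.985  0.171 -0.001] F [-1.7 -4.5 -4.5] op 0.0144
box centre ahead 0.0427 left 0.0050 F along -2.5 lat -4.1 z -4.5 tool y yaw 9.854772241509012
```

The lid is rubbing on the left way (lateral -4 N). Ease it right.

>>> step_arm(steps=[{"translation": [-0.001,0,0],"yaw": 0},{"translation": [-0.001,0,0],"yaw": 0},{"translation": [0,0,0],"yaw": 0}])

```text
t: 17.55
tcp_pos: [0.5413, -0.0405, 0.0903]
orientation: [-0.0, 0.644, 0.765, 0.0]
force: [0.3, -0.3, -3.7]
opening: 0.0144
finger_force: 59.4
```

>>> step_arm(steps=[{"translation": [0,0.003,0],"yaw": 0},{"translation": [0,0.003,0],"yaw": 0},{"translation": [0,0.003,0],"yaw": 0},{"translation": [0,0,0],"yaw": 0}])

```text
t: 18.05
tcp_pos: [0.5503, -0.0391, 0.0902]
orientation: [0.0, 0.644, 0.765, 0.0]
force: [0.1, 0.3, -3.5]
opening: 0.0145
finger_force: 59.4
```

```bash
python3 rel.py
```

```text
t 18.05 tcp [ 0.5503 -0.0391  0.0902] xax [-0.171  0.985  0.   ] yax [0.985 0.171 0.   ] F [ 0.1  0.3 -3.5] op 0.0145
box centre ahead 0.0333 left 0.0065 F along 0.2 lat 0.3 z -3.5 tool y yaw 9.852103887737332
```

>>> step_arm(steps=[{"translation": [0,0.002,0],"yaw": 0},{"translation": [0,0.002,0],"yaw": 0},{"translation": [0,0.002,0],"yaw": 0},{"translation": [0,0.002,0],"yaw": 0},{"translation": [0,0,0],"yaw": 0}])

```text
t: 18.68
tcp_pos: [0.558, -0.0378, 0.0903]
orientation: [-0.0, 0.644, 0.765, -0.0]
force: [0.1, 0.3, -3.4]
opening: 0.0142
finger_force: 59.4
```

```bash
python3 rel.py
```

```text
t 18.68 tcp [ 0.558  -0.0378  0.0903] xax [-0.171  0.985 -0.   ] yax [ 0.985  0.171 -0.   ] F [ 0.1  0.3 -3.4] op 0.0142
box centre ahead 0.0254 left 0.0065 F along 0.2 lat 0.3 z -3.4 tool y yaw 9.849818784478007
```

>>> step_arm(steps=[{"translation": [0,0.0015,0],"yaw": 0},{"translation": [0,0.0015,0],"yaw": 0},{"translation": [0,0.0015,0],"yaw": 0},{"translation": [0,0.0015,0],"yaw": 0},{"translation": [0,0,0],"yaw": 0}])

```text
t: 19.3
tcp_pos: [0.564, -0.0367, 0.0902]
orientation: [0.0, 0.644, 0.765, 0.0]
force: [0.3, 0.2, -3.4]
opening: 0.0145
finger_force: 59.3
```

>>> step_arm(steps=[{"translation": [0,0.0015,0],"yaw": 0},{"translation": [0,0.0015,0],"yaw": 0},{"translation": [0,0.001,0],"yaw": 0},{"translation": [0,0,0],"yaw": 0}])

```text
t: 19.8
tcp_pos: [0.5675, -0.0361, 0.09]
orientation: [-0.0, 0.644, 0.765, -0.0]
force: [-3.6, 0.1, -4.1]
opening: 0.0146
finger_force: 59.2
```

```bash
python3 rel.py
```

```text
t 19.8 tcp [ 0.5675 -0.0361  0.09  ] xax [-0.171  0.985  0.   ] yax [ 0.985  0.171 -0.001] F [-3.6  0.1 -4.1] op 0.0146
box centre ahead 0.0158 left 0.0065 F along -3.5 lat 0.7 z -4.1 tool y yaw 9.85063160207211
```

First resistance comes at 16 mm before centre. I'll open slightly to let the lid seat itself, centre on the batten, and then push with the rear pad.

>>> step_arm(steps=[{"translation": [0,0,0],"yaw": 0},{"translation": [0,0,0],"yaw": 0},{"translation": [0,0,0],"yaw": 0},{"translation": [0.0025,0,0],"yaw": 0},{"translation": [0.0025,0,0],"yaw": 0},{"translation": [0,0,0],"yaw": 0}], claw=0.72)

```text
t: 20.55
tcp_pos: [0.5669, -0.0309, 0.0903]
orientation: [-0.0, 0.644, 0.765, 0.0]
force: [-0.4, 0.1, 0.2]
opening: 0.024
finger_force: 0.0
```

```bash
python3 rel.py
```

```text
t 20.55 tcp [ 0.5669 -0.0309  0.0903] xax [-0.171  0.985  0.   ] yax [ 0.985  0.171 -0.   ] F [-0.4  0.1  0.2] op 0.024
box centre ahead 0.0155 left 0.0013 F along -0.4 lat 0.1 z 0.2 tool y yaw 9.86353278683545
```

>>> step_arm(steps=[{"translation": [0,0.0015,0],"yaw": 0},{"translation": [0,0.0015,0],"yaw": 0},{"translation": [0,0.001,0],"yaw": 0},{"translation": [0,0,0],"yaw": 0}])

```text
t: 21.05
tcp_pos: [0.5708, -0.0305, 0.0903]
orientation: [-0.0, 0.644, 0.765, -0.0]
force: [-0.7, -0.6, 1.3]
opening: 0.0241
finger_force: 0.7
```

>>> step_arm(steps=[{"translation": [0,0.0005,0],"yaw": 0},{"translation": [0,0.0005,0],"yaw": 0},{"translation": [0,0,0],"yaw": 0}])

```text
t: 21.42
tcp_pos: [0.5717, -0.0304, 0.0903]
orientation: [-0.0, 0.644, 0.765, -0.0]
force: [-3.2, -1.8, 2.2]
opening: 0.0239
finger_force: 1.9
```

>>> step_arm(steps=[{"translation": [0,0.0005,0],"yaw": 0},{"translation": [0,0,0],"yaw": 0}])

```text
t: 21.68
tcp_pos: [0.5719, -0.0304, 0.0902]
orientation: [-0.001, 0.644, 0.765, -0.001]
force: [-6.6, -3.0, 4.0]
opening: 0.024
finger_force: 3.2
```

>>> step_arm(steps=[{"translation": [0,0.0005,0],"yaw": 0},{"translation": [0,0,0],"yaw": 0}])

```text
t: 21.92
tcp_pos: [0.572, -0.0304, 0.0902]
orientation: [-0.001, 0.644, 0.765, -0.001]
force: [-8.8, -3.1, 4.9]
opening: 0.0243
finger_force: 4.4
```

```bash
python3 rel.py
```

```text
t 21.93 tcp [ 0.572  -0.0304  0.0902] xax [-0.171  0.985  0.   ] yax [ 0.985  0.171 -0.003] F [-8.8 -3.1  4.9] op 0.0243
box centre ahead 0.0105 left 0.0016 F along -9.2 lat -1.6 z 4.9 tool y yaw 9.85587243776822
```

Dead stop: force rises with almost no motion at about 14 mm short of centre, so it is wedging. Press on to about 14 N.

>>> step_arm(steps=[{"translation": [0,0.0005,0],"yaw": 0},{"translation": [0,0,0],"yaw": 0}])

```text
t: 22.18
tcp_pos: [0.5721, -0.0303, 0.0902]
orientation: [-0.001, 0.644, 0.765, -0.001]
force: [-10.0, -3.5, 5.5]
opening: 0.0237
finger_force: 5.6
```

>>> step_arm(steps=[{"translation": [0,0.0004,0],"yaw": 0},{"translation": [0,0,0],"yaw": 0}])

```text
t: 22.42
tcp_pos: [0.5722, -0.0303, 0.0902]
orientation: [-0.002, 0.644, 0.765, -0.002]
force: [-11.5, -3.5, 7.4]
opening: 0.0242
finger_force: 6.6
```

```bash
python3 rel.py
```

```text
t 22.43 tcp [ 0.5722 -0.0303  0.0902] xax [-0.171  0.985  0.   ] yax [ 0.985  0.171 -0.005] F [-11.5  -3.5   7.4] op 0.0242
box centre ahead 0.0103 left 0.0016 F along -12.0 lat -1.5 z 7.4 tool y yaw 9.868962826240487
```

>>> step_arm(steps=[{"translation": [0,0.0005,0],"yaw": 0},{"translation": [0,0,0],"yaw": 0}])

```text
t: 22.68
tcp_pos: [0.5723, -0.0303, 0.0902]
orientation: [-0.002, 0.644, 0.765, -0.002]
force: [-14.6, -4.9, 9.2]
opening: 0.0237
finger_force: 7.8
```

>>> step_arm(steps=[{"translation": [0,0.0003,0],"yaw": 0},{"translation": [0,0,0],"yaw": 0},{"translation": [0,0,0],"yaw": 0}])

```text
t: 23.05
tcp_pos: [0.5723, -0.0303, 0.0901]
orientation: [-0.002, 0.644, 0.765, -0.002]
force: [-16.6, -6.1, 9.4]
opening: 0.0238
finger_force: 8.5
```

```bash
python3 rel.py
```

```text
t 23.05 tcp [ 0.5723 -0.0303  0.0901] xax [-0.171  0.985  0.001] yax [ 0.985  0.171 -0.007] F [-16.6  -6.1   9.4] op 0.0238
box centre ahead 0.0101 left 0.0016 F along -17.4 lat -3.1 z 9.4 tool y yaw 9.868829441254741
```

About 17 N, enough. Release gently and retreat up.

>>> step_arm(steps=[{"translation": [0,-0.001,0],"yaw": 0},{"translation": [0,-0.001,0],"yaw": 0},{"translation": [0,-0.002,0],"yaw": 0},{"translation": [0,-0.0025,0],"yaw": 0},{"translation": [0,0,0],"yaw": 0}])

```text
t: 23.68
tcp_pos: [0.5682, -0.0309, 0.0903]
orientation: [0.0, 0.644, 0.765, 0.0]
force: [0.5, 0.4, 0.3]
opening: 0.0237
finger_force: 0.0
```

```bash
python3 rel.py
```

```text
t 23.68 tcp [ 0.5682 -0.0309  0.0903] xax [-0.171  0.985 -0.   ] yax [0.985 0.171 0.   ] F [0.5 0.4 0.3] op 0.0237
box centre ahead 0.0143 left 0.0015 F along 0.5 lat 0.3 z 0.3 tool y yaw 9.840208270650194
```

>>> step_arm(steps=[{"translation": [0,0,-0.02],"yaw": 0},{"translation": [0,0,-0.05],"yaw": 0},{"translation": [0,0,-0.06],"yaw": 0},{"translation": [0,0,-0.06],"yaw": 0},{"translation": [0,0,0],"yaw": 0}])

```text
t: 24.3
tcp_pos: [0.5695, -0.0311, 0.2851]
orientation: [0.004, 0.644, 0.765, 0.002]
force: [0.1, -0.5, -0.7]
opening: 0.0234
finger_force: 0.0
```

```bash
python3 - <<'E'
from h import *
st(); s=r.snapshot("wrist"); np.save("pics/w6.npy",s,allow_pickle=True); cv2.imwrite("pics/w6.png",s["img"])
im=s["img"];hsv=cv2.cvtColor(im,cv2.COLOR_BGR2HSV)
E
```

```text
t 24.3 tcp [ 0.5695 -0.0311  0.2851] xax [-0.171  0.985 -0.004] yax [0.985 0.171 0.009] F [ 0.1 -0.5 -0.7] op 0.0234
```

View pics/w6.png

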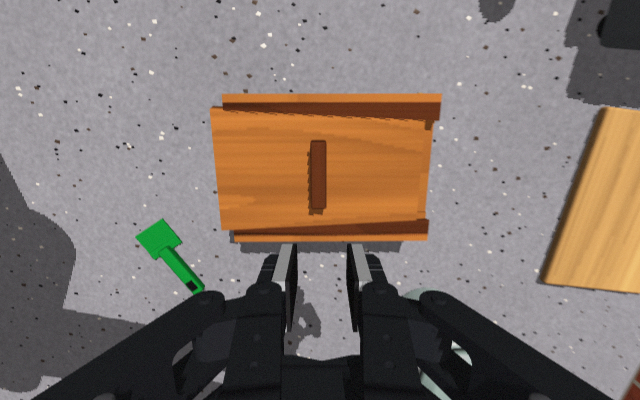

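The lid lies straight between both ways, its rear sticking out about 14 mm at the mouth (columns 211 vs 222). Quick numeric check of the batten against the box.

```bash
python3 - <<'E'
from h import *
s=np.load("pics/w6.npy",allow_pickle=True).item(); im=s["img"]; hsv=cv2.cvtColor(im,cv2.COLOR_BGR2HSV)
C=np.array([pt(s,u,v,.066)[:2] for u,v in((222.5,94.5),(441.5,94.5),(428,240),(231,241))]); print(np.round(C,4).tolist(),"centre",C.mean(0))
d=(C[1]-C[0])/np.linalg.norm(C[1]-C[0])+(C[2]-C[3])/np.linalg.norm(C[2]-C[3]); d/=np.linalg.norm(d); n=np.array([-d[1],d[0]]); print("box yaw",np.degrees(np.arctan2(d[1],d[0])))
b=((hsv[...,2]<125)&(hsv[...,1]>90)).astype(np.uint8); b[:132]=0;b[214:]=0;b[:,:295]=0;b[:,345:]=0
k=max(cv2.findContours(b,0,2)[0],key=cv2.contourArea); Q=np.array([pt(s,u+.5,v+.5,.088)[:2] for u,v in k[:,0]]).astype(np.float32); rc=cv2.minAreaRect(Q); print(rc)
for c in (C.mean(0),np.array([.582,-.027])): e=np.array(rc[0])-c; print("batten in box",e@d,e@n)
E
```

```text
[[0.4593, 0.031], [0.6759, 0.0689], [0.7049, -0.0875], [0.4823, -0.1267]] centre [ 0.5805851  -0.02858673]
box yaw 9.94698882326396
((0.5657365918159485, -0.03258746489882469), (0.01797536015510559, 0.07553074508905411), 10.105977058410645)
batten in box -0.015316376142899131 -0.001375705991073871
batten in box -0.01698409812673147 -0.00269418272918283
```

```bash
python3 -c "
from h import *
print(r.hand_in())"
```

```text
the job is handed in; nothing more can be done
None
```

I handed the job in after 24 s with no verdict returned: the green scraper lies flat in the box, and the lid is wedged in the ways about 15 mm short of centre (limit 20 mm). I pushed it to about 17 N, just over the 12–16 N wanted and below the 22 N risk. Afterwards I checked its position by camera, but did not re-test that it stays tight.

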